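# Cover the egg: lift the sliding lid over its rib

### The job

Cover the boiled egg in the long wooden egg box: lift the box's sliding lid by its upright grip just enough to clear the raised rib in the middle, slide it along under the side lips to the end where the egg is, set it down flat and fully home over the egg, and let go. Leave the lid of the short butter dish where it is.

Things in the scene. Friction and masses are not known exactly. Their poses are not given: they have to be found in the camera images.
- egg_box: Long light-wood egg box, fixed, 132 (x) x 250 (y) x 108 mm high; origin under its centre, z up, lid slides along y. Rim 70 mm up. Two wells centred at y = -60 and +60 mm: lid on one, egg in the other (varies). Rib across y = 0, 10 mm thick, 8 mm above the rim, blocks the lid. End walls 10 mm thick, 16 mm above the rim; a lid is home with its centre 50 to 70 mm from y = 0.
- egg_lid_grip (a point): Dark-wood grip on the middle of the egg box's loose lid (white ceramic plate 100 (x) x 90 (y) x 8 mm, 0.2 kg): 40 mm along x, 16 mm thick along y (pinch it so), 60 mm tall. Point to grasp: 34 mm above the plate, 112 above the shelf when down. Axes as the box's. Guides leave 6 mm play in x. Lips (80 mm gap, tops 108 mm up) stop a lift at 24 mm; 13 mm clears the rib.
- egg_center (a point): Brown boiled egg, 43 mm across and 52 mm tall, standing on its blunt end in the egg box's open well, its top 6 mm below the rim; this point is half-way up. It is within about 10 mm of the well's centre and shows to which end the lid must go.
- butter_lid_grip (a point): Grip of the butter dish's lid: lid, grip, point and axes of the same shape and size as on the egg box, but in a short light-wood dish (132 x 130 x 108 mm, fixed, no rib, one seat). Not to be moved. The two boxes may stand on either side.

How it is judged:
By the outcome, as a careful person would: the job done as asked, in the order asked, and still so for the second after the job is handed in, with the robot touching nothing.
It also fails if it takes over 38 s, if anything falls off the work surface, if the arm or the gripper's body presses on something with over 40 N, if the wrist force passes 120 N, or if a joint passes its speed limit or range.

### The arm

A 7-joint arm with a two-finger parallel gripper is mounted at the origin on the work surface. World frame = base frame: x ahead of the robot, y to its left, z up, the work surface at z = 0. Lengths are in m, angles in rad, forces in N, time in s.
With the tool pointing down it reaches from about 0.35 to 0.9 m from the base axis. Payload 8.1 kg.
Tool frame: the origin (TCP) lies on the centre line of the jaws, within the pads' length; the fingertips stand 14 mm ahead of it and the grasp point (between the pads) lies 5 mm behind it; z points along the fingers, y is the direction in which the jaws open and shut (so a half turn about z gives the same grasp; the last joint's range is limited). The gripper opens to 92 mm and grips with 3 to 60 N. Pads are 19 mm wide; open, the fingers measure 130 mm over their backs; the gripper's body (75 mm by 190 mm) begins 47 mm behind the grasp point.
Start: joints at [1.01, 0.434, 0.025, 1.573, -0.012, 1.134, -0.075], TCP at [0.276, -0.561, 0.241] pointing down, gripper open.
Joint ranges: [-2.62, 2.62], [-0.44, 2.09], [-1.27, 1.32], [0.08, 2.57], [-1.32, 4.46], [0.12, 2], [-2.74, 2.74]. Speed limits (rad/s): [2.22, 2.22, 3.01, 3.01, 3.14, 3.14, 3.14].

### API

Orientations are given as a rotation vector (axis times angle).
In Python, from cell import arm, optics gives the robot as it stands.
- The arm moves only by the shell command python3 -m creep 'ROWS' [FORCE]. ROWS is JSON, a list of rows, each an object with "translation": the shift along the tool's x, y, z in m, a list of three; "rot": the turn, a rotation vector about the tool's x, y, z in degrees, a list of three; "jaw": the finger opening in m, from 0 to 0.0918. In form: [{"translation": [x, y, z], "rot": [wx, wy, wz], "jaw": jaw}, ...]. A call has 1 to 12 rows; each row shifts and turns the commanded pose from where the row before left it, along the tool's axes as they then stand; what a row does not reach is not made up. A row lasts 1/12 s, in which the tool goes at most 41.7 mm and 7.16 degrees, less where a joint would pass 70% of its speed; a pose out of reach is approached as far as the arm can. A call is refused whole if a number of a shift passes 0.0417 or a number of a turn 7.16, either way. A call with a gripper value outside its range is refused whole. The fingers move at their own pace and stop on an object; FORCE is the grip in N (left out, the last holds). Time passes only in rows, so rows that do not move let the fingers close. It gives the time, the measured TCP pose, the force and the opening at its end, in the units of the state.
- arm.observe(): the state, without advancing time (a new reading comes with each control period).
- optics.get_image(name): name is "side" or "top"; returns the picture (384x512x3 uint8, red, green, blue); there is no depth.
- optics.camera_info(name): a dict with "fx", "fy", "cx", "cy" (pixels), "R" (3x3) and "t" (3): a world point X has camera coordinates R X + t. Camera axes: x right, y down, z forward; pixel columns grow to the right and rows downward; lengths in m; the calibration is good to about 2 mm. A picture is of the moment at which its call begins. camera_info takes no time and is no camera call.
- arm.sign_off(): hands the job in, once; it reports no verdict.
Trained networks look in the newest picture that a camera, given by its name, has taken for a name from the list of things; names that differ only in an ending like _2 or _b are one class to them, and where a whole thing is asked for, a point or a joint stands for the part that bears it (a point fixed in the world has none). Each returns a list of dicts, best first, with "score" (0 to 1); they miss things now and then, are a little off and sometimes report something else, mostly with a low value. They report only what shows in the picture. A call takes as long as a camera call.
- optics.boxes_of(camera, thing): "location" ([column, row] in pixels, amid what is visible of it).
- optics.pinpoint(camera, thing): "location" ([column, row] in pixels: a listed point, or the origin of a listed thing).
The state is a dict: "clock": time; "joints": joint angles; "dq": joint speeds; "joint_efforts": joint torques, N m; "position": TCP position; "ee_rot": TCP orientation; "force": force on the tool from outside, world axes, zero at the start; "ft_torque": the same for the moment, N m; "width": opening from 0.0 (shut) to 1.0 (fully open).
Only numpy, scipy, OpenCV 4.12 (cv2) and the standard library are available. Lean on these libraries where they do the work, as an engineer would, in place of code of your own. Each camera call takes 0.05 s, during which the arm holds its last target.

## Working session

There is one attempt and no reset: what is moved stays moved. The work goes in short steps, Python scripts to look and compute and a shell command to move; the robot and the scene stay as the last step left them, time stands still between calls to the robot, and variables do not carry over. Pictures are saved under pics/ and viewed, and the job is handed in when it is done.

```bash
mkdir -p pics
cat > h.py <<'E'
from cell import arm, optics
import numpy as np, cv2
E
python3 - <<'E'
from h import *
print(arm.observe())
for c in ("side","top"):
    im=optics.get_image(c); cv2.imwrite(f"pics/{c}0.png",im[:,:,::-1])
    ci=optics.camera_info(c); print(c,ci)
    for t in ("egg_box","egg_lid_grip","egg_center","butter_lid_grip"):
        print(t,[(np.round(d["location"],1).tolist(),round(d["score"],2)) for d in optics.pinpoint(c,t)][:3])
E
```

```text
{'clock': 0.0, 'joints': array([ 1.01039693,  0.43521234,  0.02500329,  1.57409527, -0.01159929,
        1.13397899, -0.07514656]), 'dq': array([ 1.44055134e-03,  9.78984651e-04, -6.18609839e-04,  1.29252039e-03,
       -1.35620329e-03, -8.59668348e-04,  2.84457159e-05]), 'joint_efforts': array([-1.30290409e-03, -6.67841506e+01,  9.84525606e-01, -3.14464831e+01,
       -6.05390710e-02,  4.27536992e-02,  2.33975970e-04]), 'position': array([ 0.27595648, -0.56024204,  0.23995262]), 'ee_rot': array([-3.05827265e+00, -7.12294238e-01,  7.84683976e-04]), 'force': array([0.30958399, 0.35620598, 0.29836623]), 'ft_torque': array([ 0.02809983, -0.03971749,  0.01492533]), 'width': 1.002713833298304}
side {'fx': 426.47279143901204, 'fy': 426.47279143901204, 'cx': 256.9518576494304, 'cy': 186.4677388496837, 'R': array([[-0.90310089, -0.42925345, -0.01225802],
       [-0.32376781,  0.69936803, -0.6372274 ],
       [ 0.28210493, -0.57151188, -0.77057834]]), 't': array([0.49357679, 0.24057347, 0.99232981])}
egg_box [([225.4, 288.5], 0.56)]
egg_lid_grip [([236.9, 241.5], 0.81)]
egg_center [([215.4, 305.1], 0.84)]
butter_lid_grip [([317.5, 130.1], 0.64)]
top {'fx': 350.14006812058915, 'fy': 350.14006812058915, 'cx': 252.57636867386879, 'cy': 192.538202368177, 'R': array([[ 0.01290976, -0.99977629,  0.0167546 ],
       [-0.99806524, -0.01390324, -0.060601  ],
       [ 0.06082039, -0.01593984, -0.99802144]]), 't': array([-0.01695527,  0.52582365,  0.84825867])}
egg_box [([154.9, 199.5], 0.76)]
egg_lid_grip [([173.3, 196.5], 0.61)]
egg_center [([124.0, 197.6], 0.68)]
butter_lid_grip [([361.3, 209.7], 0.62)]
```

View pics/side0.png

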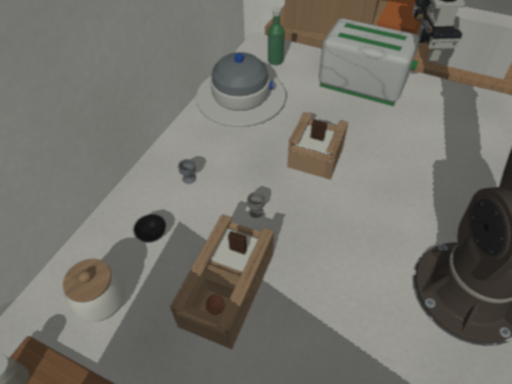

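View pics/top0.png

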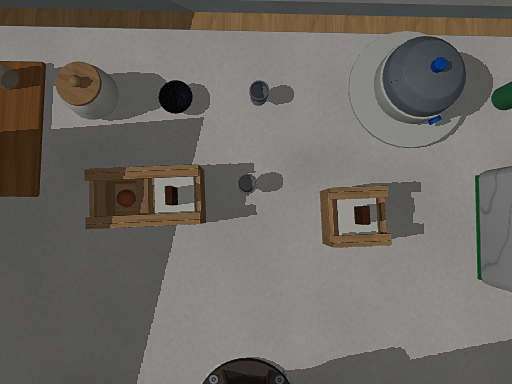

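```bash
cat >> h.py <<'E'
def tri(ps):
    A=[];
    for c,(u,v) in ps.items():
        k=optics.camera_info(c); K=np.array([[k["fx"],0,k["cx"]],[0,k["fy"],k["cy"]],[0,0,1]])
        P=K@np.c_[np.array(k["R"]),np.array(k["t"])]; A+= [u*P[2]-P[0], v*P[2]-P[1]]
    X=np.linalg.svd(np.array(A))[2][-1]; return X[:3]/X[3]
def onz(c,p,z):
    k=optics.camera_info(c); R=np.array(k["R"]); d=R.T@np.array([(p[0]-k["cx"])/k["fx"],(p[1]-k["cy"])/k["fy"],1]); o=-R.T@np.array(k["t"])
    return o+d*(z-o[2])/d[2]
def proj(c,X):
    k=optics.camera_info(c); q=np.array(k["R"])@X+np.array(k["t"]); return k["fx"]*q[0]/q[2]+k["cx"],k["fy"]*q[1]/q[2]+k["cy"]
E
python3 - <<'E'
from h import *
S={"box":(225.4,288.5),"grip":(236.9,241.5),"egg":(215.4,305.1),"but":(317.5,130.1)}
T={"box":(154.9,199.5),"grip":(173.3,196.5),"egg":(124,197.6),"but":(361.3,209.7)}
Z={"box":0,"grip":.112,"egg":.038,"but":.112}
for n in S: print(n,tri({"side":S[n],"top":T[n]}).round(4),onz("side",S[n],Z[n]).round(4),onz("top",T[n],Z[n]).round(4))
E
```

```text
box [ 5.119e-01  2.362e-01 -4.000e-04] [0.5157 0.2376 0.    ] [0.5061 0.2338 0.    ]
grip [0.5128 0.1673 0.1058] [0.5131 0.1714 0.112 ] [0.5091 0.1647 0.112 ]
egg [0.5069 0.2971 0.0375] [0.5058 0.2971 0.038 ] [0.5083 0.2975 0.038 ]
but [ 0.4813 -0.2525  0.1033] [ 0.4758 -0.2447  0.112 ] [ 0.4857 -0.248   0.112 ]
```

The egg box lies along world y, with the lid at the near-right end (top px 173,196) and the egg at the +y end (top px 124,198). The butter dish is at (361,210). Next I need the box yaw.

Run:
```python
import cv2
im=cv2.imread("pics/top0.png")[155:240,75:215]; cv2.imwrite("pics/topz.png",cv2.resize(im,None,fx=5.7,fy=5.7,interpolation=cv2.INTER_CUBIC))
im=cv2.imread("pics/side0.png")[205:350,165:285]; cv2.imwrite("pics/sidez.png",cv2.resize(im,None,fx=4,fy=4,interpolation=cv2.INTER_CUBIC))
```

```text
(no output)
```

View pics/topz.png

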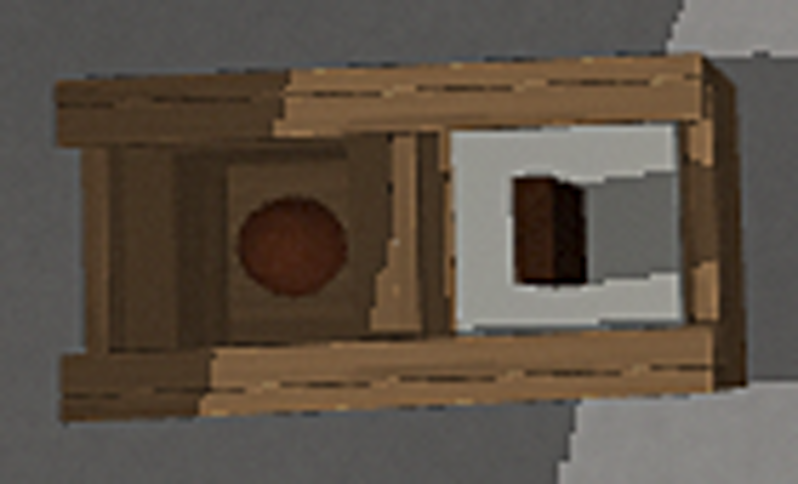

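View pics/sidez.png

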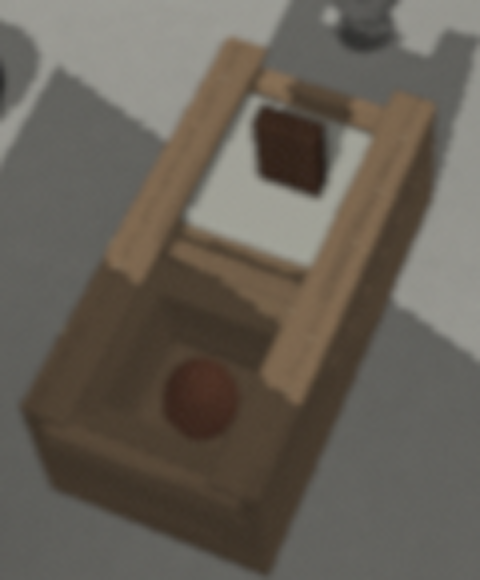

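Run:
```python
from h import *
f=lambda p:(p[0]/5.7+75-.4,p[1]/5.7+155-.4)
g=lambda p:(p[0]/4+165-.4,p[1]/4+205-.4)
C=[onz("top",f(p),.108) for p in [(55,83),(703,55),(715,390),(62,422)]]
for p in C: print(p.round(4))
C=np.array(C);print("len",np.linalg.norm(C[0]-C[1]),np.linalg.norm(C[2]-C[3]),"w",np.linalg.norm(C[1]-C[2]),C.mean(0).round(4))
for a,b in((0,1),(3,2),(0,3),(1,2)):
    d=C[b]-C[a];print(np.degrees(np.arctan2(d[1],d[0])).round(2))
print("side")
D=np.array([onz("side",g(p),.108) for p in [(230,40),(433,100),(22,405),(262,503)]]);print(D.round(4),D.mean(0))
d=D[0]-D[2];print(np.degrees(np.arctan2(d[1],d[0])));d=D[1]-D[3];print(np.degrees(np.arctan2(d[1],d[0])))
print("grip top", onz("top",f((533,230)),.138).round(4), "side", onz("side",g((290,117)),.138).round(4))
print([onz("top",f(p),.138).round(4) for p in [(513,177),(515,284)]])
```

```text
[0.5667 0.362  0.108 ]
[0.5814 0.1132 0.108 ]
[0.452  0.1057 0.108 ]
[0.4367 0.3539 0.108 ]
len 0.2492753234871955 0.24871194146508974 w 0.1296105232437457 [0.5092 0.2337 0.108 ]
-86.63
-86.48
-176.44
-176.69
side
[[0.5801 0.1178 0.108 ]
 [0.4544 0.106  0.108 ]
 [0.5674 0.3622 0.108 ]
 [0.4341 0.3551 0.108 ]] [0.50896142 0.23526249 0.108     ]
-87.0221125055681
-85.33933539828291
grip top [0.511  0.1702 0.138 ] side [0.5131 0.1678 0.138 ]
[array([0.5306, 0.1782, 0.138 ]), array([0.4909, 0.1763, 0.138 ])]
```

Box centre is about (0.509, 0.2345) with yaw ≈ +3.45°. The grip is at about (0.512, 0.169), and the lid has to go about 125 mm towards +y. First I'll turn the tool to match the box yaw and start across.

```bash
python3 -m creep '[{"translation":[0,0,0],"rot":[0,0,5.7],"jaw":0.0918},{"translation":[0,0,0],"rot":[0,0,5.7],"jaw":0.0918},{"translation":[0,0,0],"rot":[0,0,5.7],"jaw":0.0918},{"translation":[0,0,0],"rot":[0,0,5.7],"jaw":0.0918},{"translation":[0.0116,-0.0298,0],"rot":[0,0,0],"jaw":0.06},{"translation":[0.0116,-0.0298,0],"rot":[0,0,0],"jaw":0.06},{"translation":[0.0116,-0.0298,0],"rot":[0,0,0],"jaw":0.06},{"translation":[0.0116,-0.0298,0],"rot":[0,0,0],"jaw":0.06},{"translation":[0.0116,-0.0298,0],"rot":[0,0,0],"jaw":0.06},{"translation":[0.0116,-0.0298,0],"rot":[0,0,0],"jaw":0.06}]' 20
cat >> h.py <<'E'
from scipy.spatial.transform import Rotation as Ro
def rel(target,yaw=3.45):
    s=arm.observe(); R=Ro.from_rotvec(s["ee_rot"]).as_matrix()
    t=np.radians(yaw); c,n=np.cos(t),np.sin(t)
    W=np.array([[c,n,0],[n,-c,0],[0,0,-1]])
    print("t",round(s["clock"],2),"pos",s["position"].round(4),"d_tool",(R.T@(np.array(target)-s["position"])).round(4),"rot",np.degrees(Ro.from_matrix(R.T@W).as_rotvec()).round(2),"F",s["force"].round(1),"w",round(s["width"]*91.8,1))
E
python3 -c "
from h import *
rel([.512,.169,.24])"
```

```text
clock: 1.33
position: [0.3353, -0.3766, 0.2409]
ee_rot: [3.14, 0.094, 0.001]
force: [0.4, 0.1, -0.2]
width: 0.663
t 1.33 pos [ 0.3353 -0.3766  0.2409] d_tool [ 0.2089 -0.5341  0.0008] rot [ 0.02 -0.02 -0.03] F [ 0.4  0.1 -0.2] w 60.9
```

```bash
python3 -m creep '[{"translation":[0.0116,-0.0298,0],"rot":[0,0,0],"jaw":0.06},{"translation":[0.0116,-0.0298,0],"rot":[0,0,0],"jaw":0.06},{"translation":[0.0116,-0.0298,0],"rot":[0,0,0],"jaw":0.06},{"translation":[0.0116,-0.0298,0],"rot":[0,0,0],"jaw":0.06},{"translation":[0.0116,-0.0298,0],"rot":[0,0,0],"jaw":0.06},{"translation":[0.0116,-0.0298,0],"rot":[0,0,0],"jaw":0.06},{"translation":[0.0116,-0.0298,0],"rot":[0,0,0],"jaw":0.06},{"translation":[0.0116,-0.0298,0],"rot":[0,0,0],"jaw":0.06},{"translation":[0.0116,-0.0298,0],"rot":[0,0,0],"jaw":0.06},{"translation":[0.0116,-0.0298,0],"rot":[0,0,0],"jaw":0.06},{"translation":[0.0116,-0.0298,0],"rot":[0,0,0],"jaw":0.06},{"translation":[0.0116,-0.0298,0],"rot":[0,0,0],"jaw":0.06}]'
python3 -m creep '[{"translation":[0.0116,-0.0298,0],"rot":[0,0,0],"jaw":0.06},{"translation":[0.0116,-0.0298,0],"rot":[0,0,0],"jaw":0.06},{"translation":[0.0116,-0.0298,0],"rot":[0,0,0],"jaw":0.06},{"translation":[0.0116,-0.0298,0],"rot":[0,0,0],"jaw":0.06},{"translation":[0.0116,-0.0298,0],"rot":[0,0,0],"jaw":0.06},{"translation":[0.0116,-0.0298,0],"rot":[0,0,0],"jaw":0.06},{"translation":[0,0,0],"rot":[0,0,0],"jaw":0.06},{"translation":[0,0,0],"rot":[0,0,0],"jaw":0.06}]'
python3 -c "
from h import *
rel([.512,.169,.107])
for c in ('side','top'):
    im=optics.get_image(c);cv2.imwrite(f'pics/{c}1.png',im[:,:,::-1])
    print(c,[(d['location'],d['score']) for d in optics.pinpoint(c,'egg_lid_grip')][:2])
"
```

```text
clock: 2.33
position: [0.4529, -0.0113, 0.241]
ee_rot: [3.14, 0.094, 0.001]
force: [0.6, -0.2, -0.5]
width: 0.652
clock: 3.0
position: [0.5113, 0.1719, 0.2405]
ee_rot: [-3.139, -0.099, 0.0]
force: [0.1, -1.0, -0.2]
width: 0.654
t 3.0 pos [0.5113 0.1719 0.2405] d_tool [0.0005 0.0031 0.1335] rot [-0.04  0.01  0.17] F [ 0.1 -1.  -0.2] w 60.1
side [([235.5, 241.6], 0.9)]
top [([171.7, 194.7], 0.79)]
```

View pics/side1.png

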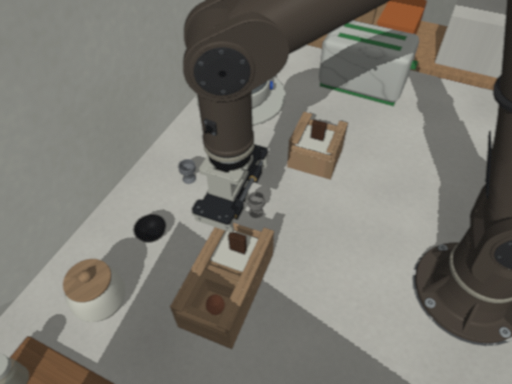

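The gripper hangs above the lid grip (side px 238,242), with jaws along the box's length and no obstacle below. Descending.

```bash
python3 -m creep '[{"translation":[0.0003,0.0015,0.018],"rot":[0,0,0],"jaw":0.06},{"translation":[0.0002,0.0015,0.018],"rot":[0,0,0],"jaw":0.06},{"translation":[0,0,0.018],"rot":[0,0,0],"jaw":0.06},{"translation":[0,0,0.018],"rot":[0,0,0],"jaw":0.06},{"translation":[0,0,0.018],"rot":[0,0,0],"jaw":0.06},{"translation":[0,0,0],"rot":[0,0,0],"jaw":0.06},{"translation":[0,0,0],"rot":[0,0,0],"jaw":0.06}]'
python3 -c "
from h import *
rel([.512,.169,.111])
for c in ('side','top'):
    im=optics.get_image(c)
    z=im[190:320,160:290] if c=='side' else im[130:260,90:260]
    cv2.imwrite(f'pics/{c}2.png',cv2.resize(z[:,:,::-1],None,fx=4,fy=4))
"
```

```text
clock: 3.78
position: [0.5116, 0.1657, 0.1505]
ee_rot: [3.139, 0.092, -0.003]
force: [-0.7, 0.7, 0.3]
width: 0.655
t 3.78 pos [0.5116 0.1657 0.1505] d_tool [ 0.0007 -0.0033  0.0395] rot [ 0.05  0.09 -0.1 ] F [-0.7  0.7  0.3] w 60.1
```

View pics/side2.png

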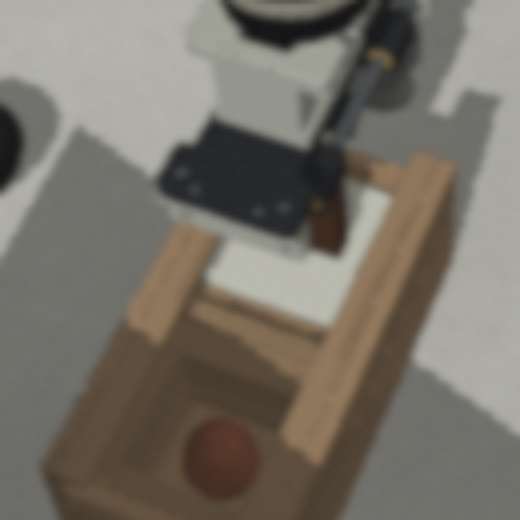

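The grip sits under the open jaws, with clearance on both sides. Going on down, then closing.

```bash
python3 -m creep '[{"translation":[0.0003,-0.001,0.013],"rot":[0,0,0],"jaw":0.06},{"translation":[0.0002,-0.001,0.013],"rot":[0,0,0],"jaw":0.06},{"translation":[0,0,0.013],"rot":[0,0,0],"jaw":0.06},{"translation":[0,0,0],"rot":[0,0,0],"jaw":0.06},{"translation":[0,0,0],"rot":[0,0,0],"jaw":0.06}]'
python3 -c "
from h import *
rel([.512,.169,.111])"
```

```text
clock: 4.3
position: [0.5127, 0.1689, 0.1125]
ee_rot: [3.14, 0.094, 0.001]
force: [0.7, -0.0, 0.3]
width: 0.656
t 4.3 pos [0.5127 0.1689 0.1125] d_tool [-0.0007 -0.0002  0.0015] rot [ 0.   -0.02 -0.04] F [ 0.7 -0.   0.3] w 60.2
```

```bash
python3 -m creep '[{"translation":[0,0,0.0015],"rot":[0,0,0],"jaw":0.035},{"translation":[0,0,0],"rot":[0,0,0],"jaw":0.03},{"translation":[0,0,0],"rot":[0,0,0],"jaw":0.022},{"translation":[0,0,0],"rot":[0,0,0],"jaw":0.016},{"translation":[0,0,0],"rot":[0,0,0],"jaw":0.01},{"translation":[0,0,0],"rot":[0,0,0],"jaw":0.005},{"translation":[0,0,0],"rot":[0,0,0],"jaw":0.005},{"translation":[0,0,0],"rot":[0,0,0],"jaw":0.005},{"translation":[0,0,0],"rot":[0,0,0],"jaw":0.005}]' 25
python3 -c "
from h import *
rel([.512,.169,.111])"
```

```text
clock: 5.05
position: [0.5125, 0.1692, 0.1104]
ee_rot: [-3.14, -0.094, -0.0]
force: [-0.4, 1.4, 1.6]
width: 0.174
t 5.05 pos [0.5125 0.1692 0.1104] d_tool [-0.0005  0.0002 -0.0006] rot [-0.01 -0.02 -0.01] F [-0.4  1.4  1.6] w 16.0
```

Gripped, with the opening at 16.0 mm. Lifting 17 mm.

```bash
python3 -m creep '[{"translation":[0,0,-0.004],"rot":[0,0,0],"jaw":0.005},{"translation":[0,0,-0.004],"rot":[0,0,0],"jaw":0.005},{"translation":[0,0,-0.004],"rot":[0,0,0],"jaw":0.005},{"translation":[0,0,-0.005],"rot":[0,0,0],"jaw":0.005},{"translation":[0,0,0],"rot":[0,0,0],"jaw":0.005},{"translation":[0,0,0],"rot":[0,0,0],"jaw":0.005},{"translation":[0,0,0],"rot":[0,0,0],"jaw":0.005}]' 25
python3 -c "
from h import *
rel([.5054,.2944,.128])
for c in ('side','top'):
    im=optics.get_image(c)
    z=im[190:350,160:290] if c=='side' else im[130:260,90:260]
    cv2.imwrite(f'pics/{c}3.png',cv2.resize(z[:,:,::-1],None,fx=3.7,fy=3.7))
"
```

```text
clock: 5.63
position: [0.5124, 0.1689, 0.1272]
ee_rot: [3.14, 0.094, 0.0]
force: [-0.1, 0.9, -1.9]
width: 0.172
t 5.63 pos [0.5124 0.1689 0.1272] d_tool [ 0.0005 -0.1257 -0.0008] rot [ 0.01 -0.01 -0.03] F [-0.1  0.9 -1.9] w 15.8
```

View pics/side3.png

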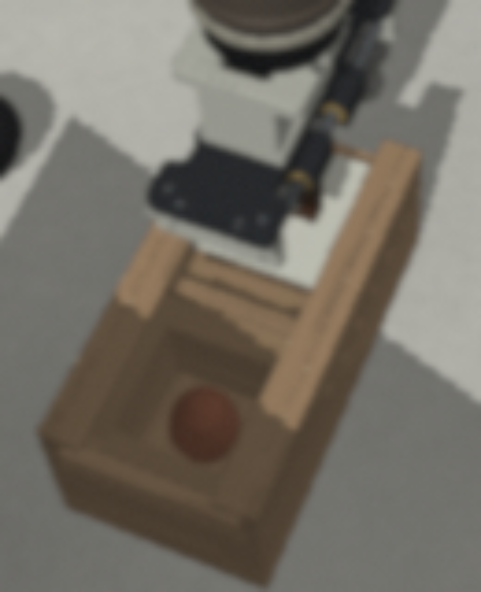

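The lid is up: a gap shows past the rib, and the wrist force of −1.9 N matches 0.2 kg. Sliding halfway.

```bash
python3 -m creep '[{"translation":[0,-0.006,0],"rot":[0,0,0],"jaw":0.005},{"translation":[0,-0.009,0],"rot":[0,0,0],"jaw":0.005},{"translation":[0,-0.009,0],"rot":[0,0,0],"jaw":0.005},{"translation":[0,-0.009,0],"rot":[0,0,0],"jaw":0.005},{"translation":[0,-0.009,0],"rot":[0,0,0],"jaw":0.005},{"translation":[0,-0.009,0],"rot":[0,0,0],"jaw":0.005},{"translation":[0,-0.009,0],"rot":[0,0,0],"jaw":0.005}]' 25
python3 -c "
from h import *
rel([.5054,.2944,.128])"
```

```text
clock: 6.32
position: [0.5087, 0.2301, 0.1272]
ee_rot: [-3.14, -0.095, 0.0]
force: [0.2, -0.0, -1.8]
width: 0.175
t 6.32 pos [0.5087 0.2301 0.1272] d_tool [ 0.0006 -0.0643 -0.0008] rot [-0.01  0.    0.01] F [ 0.2 -0.  -1.8] w 16.1
```

```bash
python3 -m creep '[{"translation":[0.0003,-0.009,0],"rot":[0,0,0],"jaw":0.005},{"translation":[0.0003,-0.009,0],"rot":[0,0,0],"jaw":0.005},{"translation":[0,-0.009,0],"rot":[0,0,0],"jaw":0.005},{"translation":[0,-0.009,0],"rot":[0,0,0],"jaw":0.005},{"translation":[0,-0.009,0],"rot":[0,0,0],"jaw":0.005},{"translation":[0,-0.009,0],"rot":[0,0,0],"jaw":0.005},{"translation":[0,-0.009,0],"rot":[0,0,0],"jaw":0.005},{"translation":[0,0,0],"rot":[0,0,0],"jaw":0.005},{"translation":[0,0,0],"rot":[0,0,0],"jaw":0.005},{"translation":[0,0,0],"rot":[0,0,0],"jaw":0.005}]' 25
python3 -c "
from h import *
rel([.5054,.2944,.1104])
for c in ('side','top'):
    im=optics.get_image(c)
    z=im[190:350,150:290] if c=='side' else im[130:260,60:230]
    cv2.imwrite(f'pics/{c}4.png',cv2.resize(z[:,:,::-1],None,fx=3.7,fy=3.7))
"
```

```text
clock: 7.15
position: [0.5058, 0.2912, 0.1271]
ee_rot: [3.14, 0.093, -0.0]
force: [0.4, -0.3, -2.5]
width: 0.169
t 7.15 pos [0.5058 0.2912 0.1271] d_tool [-0.0002 -0.0032  0.0167] rot [ 0.04  0.01 -0.04] F [ 0.4 -0.3 -2.5] w 15.5
```

View pics/side4.png

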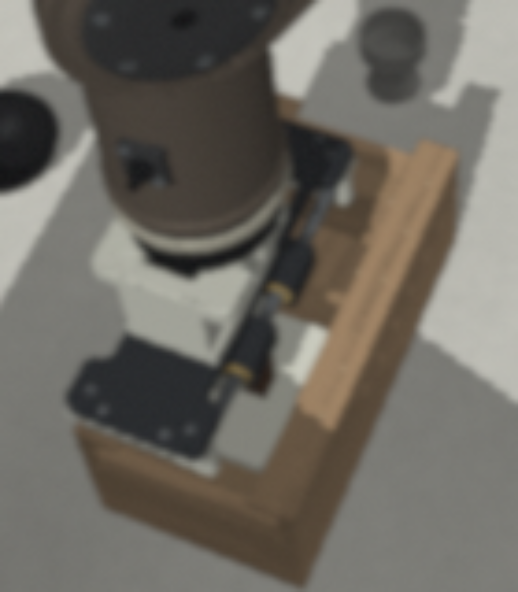

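View pics/top4.png

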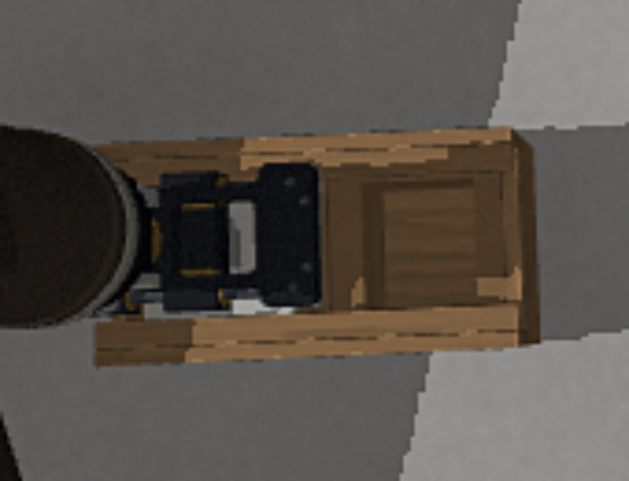

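The lid is lifted over the egg's end, between the lips, about 57 mm from the rib. I'll go 3 mm further, then lower it.

```bash
python3 -m creep '[{"translation":[0,-0.003,0],"rot":[0,0,0],"jaw":0.005},{"translation":[0,0,0.004],"rot":[0,0,0],"jaw":0.005},{"translation":[0,0,0.004],"rot":[0,0,0],"jaw":0.005},{"translation":[0,0,0.003],"rot":[0,0,0],"jaw":0.005},{"translation":[0,0,0.003],"rot":[0,0,0],"jaw":0.005},{"translation":[0,0,0.002],"rot":[0,0,0],"jaw":0.005},{"translation":[0,0,0],"rot":[0,0,0],"jaw":0.005},{"translation":[0,0,0],"rot":[0,0,0],"jaw":0.005},{"translation":[0,0,0],"rot":[0,0,0],"jaw":0.005}]' 25
python3 -c "
from h import *
rel([.5054,.2944,.1104])"
```

```text
clock: 8.0
position: [0.5056, 0.2948, 0.1113]
ee_rot: [-3.14, -0.094, -0.0]
force: [-0.8, 0.7, -3.1]
width: 0.176
t 8.0 pos [0.5056 0.2948 0.1113] d_tool [-0.0002  0.0004  0.0009] rot [-0.   -0.   -0.03] F [-0.8  0.7 -3.1] w 16.1
```

```bash
python3 -m creep '[{"translation":[0,0,0.0008],"rot":[0,0,0],"jaw":0.005},{"translation":[0,0,0.0005],"rot":[0,0,0],"jaw":0.005},{"translation":[0,0,0],"rot":[0,0,0],"jaw":0.005},{"translation":[0,0,0],"rot":[0,0,0],"jaw":0.005},{"translation":[0,0,0],"rot":[0,0,0],"jaw":0.005}]' 25
python3 -c "
from h import *
rel([.5054,.2944,.1104])"
```

```text
clock: 8.42
position: [0.5057, 0.2949, 0.1103]
ee_rot: [-3.14, -0.094, -0.001]
force: [-2.7, -1.4, 5.8]
width: 0.177
t 8.42 pos [0.5057 0.2949 0.1103] d_tool [-0.0003  0.0004 -0.0001] rot [-0.01 -0.03 -0.03] F [-2.7 -1.4  5.8] w 16.2
```

It is in contact at the original seat height (0.1103, 5.8 N upward). Releasing.

```bash
python3 -m creep '[{"translation":[0,0,0],"rot":[0,0,0],"jaw":0.018},{"translation":[0,0,0],"rot":[0,0,0],"jaw":0.022},{"translation":[0,0,0],"rot":[0,0,0],"jaw":0.03},{"translation":[0,0,0],"rot":[0,0,0],"jaw":0.045},{"translation":[0,0,0],"rot":[0,0,0],"jaw":0.05},{"translation":[0,0,0],"rot":[0,0,0],"jaw":0.05},{"translation":[0,0,-0.004],"rot":[0,0,0],"jaw":0.05},{"translation":[0,0,-0.008],"rot":[0,0,0],"jaw":0.05},{"translation":[0,0,-0.015],"rot":[0,0,0],"jaw":0.05},{"translation":[0,0,-0.02],"rot":[0,0,0],"jaw":0.05},{"translation":[0,0,-0.02],"rot":[0,0,0],"jaw":0.05},{"translation":[0,0,-0.02],"rot":[0,0,0],"jaw":0.05}]'
python3 -m creep '[{"translation":[0,0.03,-0.02],"rot":[0,0,0],"jaw":0.05},{"translation":[0,0.04,-0.01],"rot":[0,0,0],"jaw":0.05},{"translation":[0,0.04,0],"rot":[0,0,0],"jaw":0.05},{"translation":[0,0.04,0],"rot":[0,0,0],"jaw":0.05},{"translation":[0,0.04,0],"rot":[0,0,0],"jaw":0.05},{"translation":[0,0.04,0],"rot":[0,0,0],"jaw":0.05},{"translation":[0,0.03,0],"rot":[0,0,0],"jaw":0.05},{"translation":[0,0,0],"rot":[0,0,0],"jaw":0.05},{"translation":[0,0,0],"rot":[0,0,0],"jaw":0.05},{"translation":[0,0,0],"rot":[0,0,0],"jaw":0.05}]'
python3 -c "
from h import *
rel([.5054,.2944,.1104])
L={}
for c in ('side','top'):
    im=optics.get_image(c)
    z=im[190:350,150:290] if c=='side' else im[130:260,60:230]
    cv2.imwrite(f'pics/{c}5.png',cv2.resize(z[:,:,::-1],None,fx=3.7,fy=3.7))
    for t in ('egg_lid_grip','butter_lid_grip'):
        r=optics.pinpoint(c,t);print(c,t,[(d['location'],d['score']) for d in r][:2])
        if r:L.setdefault(t,{})[c]=r[0]['location']
for t in L:
    if len(L[t])==2:print(t,tri(L[t]))
"
```

```text
clock: 9.42
position: [0.5054, 0.2948, 0.1986]
ee_rot: [-3.14, -0.094, -0.0]
force: [-0.5, -0.2, -0.0]
width: 0.542
clock: 10.25
position: [0.5212, 0.0361, 0.2276]
ee_rot: [-3.139, -0.094, -0.001]
force: [0.9, 0.4, -1.0]
width: 0.545
t 10.25 pos [0.5212 0.0361 0.2276] d_tool [-0.0003 -0.2587  0.1174] rot [-0.04 -0.05 -0.01] F [ 0.9  0.4 -1. ] w 50.0
side egg_lid_grip [([214.0, 291.8], 0.77)]
side butter_lid_grip [([317.7, 129.3], 0.73)]
top egg_lid_grip [([116.5, 202.1], 0.66)]
top butter_lid_grip [([363.9, 214.1], 0.74)]
egg_lid_grip [0.50058361 0.29379342 0.10050217]
butter_lid_grip [ 0.47744196 -0.25533767  0.10544327]
```

View pics/side5.png

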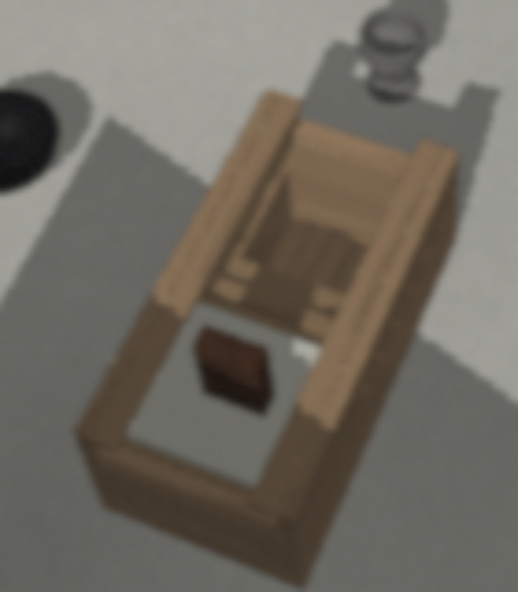

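View pics/top5.png

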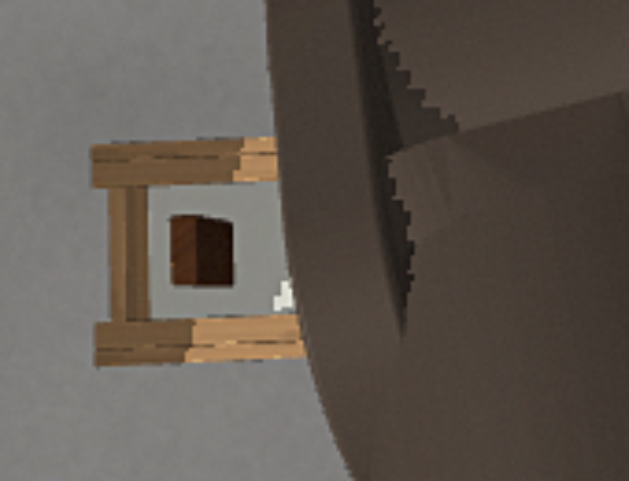

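Both views show the lid flat over the egg's well. The grip stands at side px 214,292 and top px 116,202. The rib is clear behind the lid, the end wall is ahead of it, and the gripper is well away. Handing in.

```bash
python3 -c "
from h import *
print(arm.observe()['clock'],arm.sign_off())"
```

```text
the job is handed in; nothing more can be done
10.55 None
```

The egg is covered: the lid sits flat over its well at the +y end, and I handed the job in at 10.55 s. I lifted the lid 17 mm by its grip, slid it about 126 mm over the rib and lowered it onto its seat. Then I opened the jaws and backed the arm away.

**Seating:** at touchdown the gripper was at 0.1103 m, the same height as when the lid sat in its first well, with a contact force of about 6 N. By the gripper reading, the lid's centre is about 60 mm from the rib (home is 50 to 70 mm).

**Last camera check:** both cameras show the lid flat between the rib and the end wall, though the arm hid the rib-side part of the lid from the top camera. The networks place the grip at y ≈ 0.294, which agrees. They put it about 5 mm lower in x and 10 mm lower in z than the arm's own readings. The height they gave before the lift, and for the butter lid, was also too low, so I take this as network error.

**Butter dish:** I did not touch it. Its grip was found within about 5 mm of where it was at the start, which is within the networks' scatter.

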